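# Refill the carton caddy and hold its lid ready

## Task

Drop the loose white carton into the one empty pocket of the blue caddy, where the yellow marker lies, so that it stands upright at the bottom beside the two cartons already there. Then pick up the blue lid by its black handle, carry it over the spice jars without touching them, and finish still holding it level and squarely above the caddy, its lip about 15 mm above the caddy's rim and not touching, so that I can check the contents before it is closed. Do not let go of the lid at the end, and leave the jars and the tin where they stand.

Things in the scene. Friction and masses are not known exactly. Their poses are not given: they have to be found in the camera images.
- caddy: blue open caddy, fixed, 92 (x) by 122 (y) by 62 mm high. Origin: centre of its underside, z up. Walls 5, floor 4 mm. Three pockets side by side along y, each 82 (x) by 34 mm (y), open above, centred at y = -39, 0 and +39 mm. Two hold cartons; one, any of the three, is empty but for the marker. White blank label plates on its -x face.
- marker: thin yellow marker plate, 60 (x) by 24 (y) by 2 mm, fixed on the floor at the centre of the caddy's empty pocket and square with the caddy; the carton comes to stand on it. Origin: centre of its underside, 4 mm above the worktop.
- carton: loose white carton, 75 (x) by 28 (y) by 55 mm high, 50 g, on the worktop between the spice jars and the caddy. Origin: centre of its underside, z up. Take it across the 28 mm near its top. Seated, its top is 1 mm below the caddy's rim, so let it drop the last 2 cm, fingertips above the rim.
- full_1: carton of the same kind already in one of the caddy's pockets; it stays there.
- full_2: carton of the same kind already in another of the caddy's pockets; it stays there.
- lid: loose blue lid, 102 (x) by 132 mm (y), lip down on the worktop left of the jars, 150 g. Origin: centre of the lip's lower edge, z up. Plate top at 12 mm; lip 3 mm thick, fits loosely round the caddy's rim. Black bridge handle: bar 80 along x, 14 wide (y), 34 to 48 mm above the origin. Lid's long side (y) goes along the caddy's y, either way round.
- spice_jar_1: spice jar with green cap, 46 mm diameter, 106 mm high, upright between the lid and the carton; origin at the centre of its underside. Must not be disturbed.
- spice_jar_2: spice jar with brown-black cap, 44 mm diameter, 105 mm high, upright beside the other jar; origin at the centre of its underside. Must not be disturbed.
- tin_1: red food tin, 75 mm diameter, 110 mm high, upright behind the caddy; origin at the centre of its underside. Must not be disturbed.
- cabinet_front (a point): middle of the front of the tall fixed cup cabinet (660 mm high) at the back of the worktop, in the plane of its door, 300 mm up. It spans 250 mm to either side in y; the door handle sticks out 35 mm towards the robot at the left end. Carton, jars and lid stand in front of it: keep hand and wrist clear, draw back before going sideways.
Things that resemble listed ones, but are neither listed nor needed, are in the scene too. Leave any orange look-alike of the carton alone. What is shaped like the spice_jar_2 but orange is not meant.

How it is judged:
On the way, in this order (a step that is already met when the one before it is completed fails the run):
1. the carton stands upright at the bottom of the caddy's empty pocket and the other two are still in theirs (z of carton in the frame of caddy between -0.002 and 0.012 m and horizontal distance between each of carton, full_1, full_2 and caddy below 0.05 m and angle between each of carton, full_1, full_2's own z axis and vertical below 0.12 rad and z of full_1 in the frame of caddy between -0.002 and 0.012 m and z of full_2 in the frame of caddy between -0.002 and 0.012 m), for 0.2 s.
2. the lid is lifted off the worktop by the gripper, higher than the jars (height (world z) of lid above 0.11 m and contact force between lid and the fingers above 1 N), for 0.1 s.
At the end, for the whole second after the job is handed in: All three cartons stand at the bottom of the caddy's pockets. The gripper still holds the lid at rest, lip 4 to 35 mm above the rim, within 10 mm of centre, within 0.10 rad of square and level, touching neither caddy nor cartons. Jars and tin stand upright, moved less than 20 mm (all of step 1 and z of lid in the frame of caddy between 0.066 and 0.097 m and horizontal distance between lid and caddy below 0.01 m and angle between the y axis of lid and the y axis of caddy, either way round below 0.1 rad and angle between lid's own z axis and vertical below 0.1 rad and contact force between lid and the fingers above 1 N and contact force between lid and caddy below 0.05 N and contact force between lid and carton below 0.05 N and contact force between lid and full_1 below 0.05 N and contact force between lid and full_2 below 0.05 N and linear speed of lid below 0.02 m/s and distance of each of spice_jar_1, spice_jar_2, tin_1 from where it was at the start of the episode below 0.02 m and angle between each of spice_jar_1, spice_jar_2, tin_1's own z axis and vertical below 0.15 rad); the arm keeps its last pose, push and grip.
It fails at once if the lid touches a spice jar or the tin (contact force between lid and spice_jar_1 above 0.3 N or contact force between lid and spice_jar_2 above 0.3 N or contact force between lid and tin_1 above 0.3 N).
It fails at once if a spice jar or the tin is shoved or tipped (distance of any of spice_jar_1, spice_jar_2, tin_1 from where it was at the start of the episode above 0.02 m or angle between any of spice_jar_1, spice_jar_2, tin_1's own z axis and vertical above 0.3 rad).
It also fails if it takes over 61 s, if anything falls off the work surface, if the arm or the gripper's body presses on something with over 40 N, if the wrist force passes 120 N, or if a joint passes its speed limit or range.

## Robot

A 7-joint arm with a two-finger parallel gripper is mounted at the origin on a cart in front of the work surface, level with it; the furniture and walls round the work are solid. World frame = base frame: x ahead of the robot, y to its left, z up, the work surface at z = 0. Lengths are in m, angles in rad, forces in N, time in s.
With the tool pointing down it reaches from about 0.425 to 0.925 m from the base axis. Payload 6.8 kg.
Tool frame: the origin (TCP) lies at the very end of the fingers, on their centre line; the grasp point (between the pads) lies 19 mm behind it; z points along the fingers, y is the line along which they close (so a half turn about z gives the same grasp; the last joint's range is limited). The gripper opens to 85 mm and grips with 20 to 120 N. Pads are 22 mm wide; open, the fingers measure 114 mm over their backs; the gripper's body (76 mm by 85 mm) begins 54 mm behind the grasp point. The pads swing forward as they close: fully open they stand 13 mm farther back than shut.
Start: joints at [1.079, 0.477, 0.022, 1.555, -0.011, 1.109, -0.083], TCP at [0.253, -0.626, 0.231] pointing down, gripper open.
Joint ranges: [-2.96, 2.96], [-0.34, 2.1], [-1.41, 1.46], [0.24, 2.44], [-1.37, 4.51], [0.17, 1.92], [-2.96, 2.96]. Speed limits (rad/s): [2.39, 2.39, 3.14, 3.14, 3.14, 3.14, 3.14].

## Interface

Orientations are given as a unit quaternion [w, x, y, z].
In Python, from station import * gives the robot as it stands.
- The arm moves only by the tool jog_arm, never from a script. Its argument "moves" is one flat list of numbers, 7 for each row, row after row: the shift along the tool's x, y, z normalised to -1 to 1, where 1 is 20 mm, then the turn, a rotation vector about the tool's x, y, z normalised to -1 to 1, where 1 is 4 degrees, then the opening, from 0 (shut) to 1 (fully open). In form: [x, y, z, rx, ry, rz, claw, x, y, z, rx, ry, rz, claw, ...]. A call has exactly 8 rows; each row shifts and turns the commanded pose from where the row before left it, along the tool's axes as they then stand; what a row does not reach is not made up. A row lasts 1/12 s, in which the tool goes at most 41.7 mm and 7.16 degrees, less where a joint would pass 70% of its speed; a pose out of reach is approached as far as the arm can. A call with a number of a shift or a turn outside -1 to 1 is refused whole. A call with a gripper value outside its range is refused whole. The fingers move at their own pace and stop on an object; "grip_force" is the grip in N (left out, the last holds). Time passes only in rows, so rows that do not move let the fingers close, or fill a call up. It gives the time, the measured TCP pose, the force, the opening and the grip force at its end, in the units of the state.
- get_obs(): the state, without advancing time (a new reading comes with each control period).
- read_camera(name): name is "scene" or "top"; returns a dict with "color" (384x512x3 uint8, blue, green, red), "fx", "fy", "cx", "cy" (pixels), "k1" (the pictures are not rectified: a ray, as slopes to the right and down, at radius r is drawn at 1 + k1 r^2 times it, then the intrinsics apply), "rvec" (rotation vector, rad) and "tvec" (3), from world to camera coordinates, as OpenCV has them. Camera axes: x right, y down, z forward; pixel columns grow to the right and rows downward; lengths in m; the calibration is good to about 2 mm. A picture is of the moment at which its call begins. There is no depth.
- hand_in(): hands the job in; it is judged then, once.
The state is a dict: "t": time; "q": joint angles; "joint_vel": joint speeds; "joint_torque": joint torques, N m; "eef_pos": TCP position; "tool_rot": TCP orientation; "contact_force": force on the tool from outside, world axes, zero at the start; "torque": the same for the moment, N m; "gripper_width": opening from 0.0 (shut) to 1.0 (fully open); "grasp_force": force on a finger pad.
Only numpy, scipy, OpenCV 4.12 (cv2) and the standard library are available. Lean on these libraries where they do the work, as an engineer would, in place of code of your own. Each camera call takes 0.05 s, during which the arm holds its last target. There are 200 camera calls.

## Working session

There is one attempt and no reset: what is moved stays moved. The work goes in short steps, Python scripts to look and compute and a tool call to move; the robot and the scene stay as the last step left them, time stands still between calls to the robot, and variables do not carry over. Pictures are saved under pics/ and viewed, at most 10 in all, crops included, and the job is handed in when it is done.

Besides the shell and the picture viewer there is one more tool, called as name(argument=value, ...), one argument or row to a line, values as JSON. jog_arm: Moves the arm, as the interface text tells. Scaled input: -1 to 1 covers 20 mm each way for a shift and 4 degrees each way for a turn. Its arguments: {"type":"object","properties":{"moves":{"type":"array"},"grip_force":{"type":"number"}},"required":["moves"]}

```bash
mkdir -p pics; ls; python3 - <<'E'
from station import *
import cv2,numpy as np
o=get_obs();print(o)
for n in("scene","top"):
    c=read_camera(n);cv2.imwrite(f"pics/{n}0.png",c["color"])
    R=cv2.Rodrigues(np.array(c["rvec"],float))[0];print(n,c["fx"],c["fy"],c["cx"],c["cy"],c["k1"],-R.T@np.array(c["tvec"]),R.round(3).tolist())
a=cv2.imread("pics/scene0.png");b=cv2.imread("pics/top0.png")
cv2.imwrite("pics/s0.png",cv2.resize(a,(800,600)));cv2.imwrite("pics/t0.png",cv2.resize(b,(800,600)))
E
```

```text
pics
{'t': 0.0, 'q': array([ 1.07890025,  0.47782966,  0.02235098,  1.55642312, -0.01149727,
        1.10929039, -0.08310442]), 'joint_vel': array([-0.00090961,  0.00112705, -0.00078968, -0.00066019, -0.00166282,
       -0.00152782, -0.00052434]), 'joint_torque': array([-9.73539718e-04, -5.96460772e+01,  1.60763741e+00, -2.81199574e+01,
        1.24432016e-02,  9.40080383e-03,  2.78248336e-05]), 'eef_pos': array([ 0.25251372, -0.62536763,  0.23031807]), 'tool_rot': array([-8.77864736e-04,  9.81642768e-01,  1.90726628e-01, -2.43754914e-04]), 'contact_force': array([-1.34774067, -0.13850564, -0.25269209]), 'torque': array([ 0.03212161, -0.02195791, -0.02234101]), 'grasp_force': 0.0, 'gripper_width': 1.0002323604943706}
scene 434.69027557654846 434.69027557654846 251.86303502866204 180.35570188536516 -0.10114033120894614 [ 0.17084603 -0.87470542  1.09301569] [[0.891, -0.454, 0.001], [-0.307, -0.605, -0.734], [0.334, 0.654, -0.679]]
top 465.9116189050008 465.9116189050008 254.62660842190277 187.46987366301806 -0.04816332129823492 [ 0.33443556 -0.01883153  1.41599213] [[0.075, -0.997, -0.006], [-0.975, -0.072, -0.21], [0.209, 0.022, -0.978]]
```

View pics/s0.png

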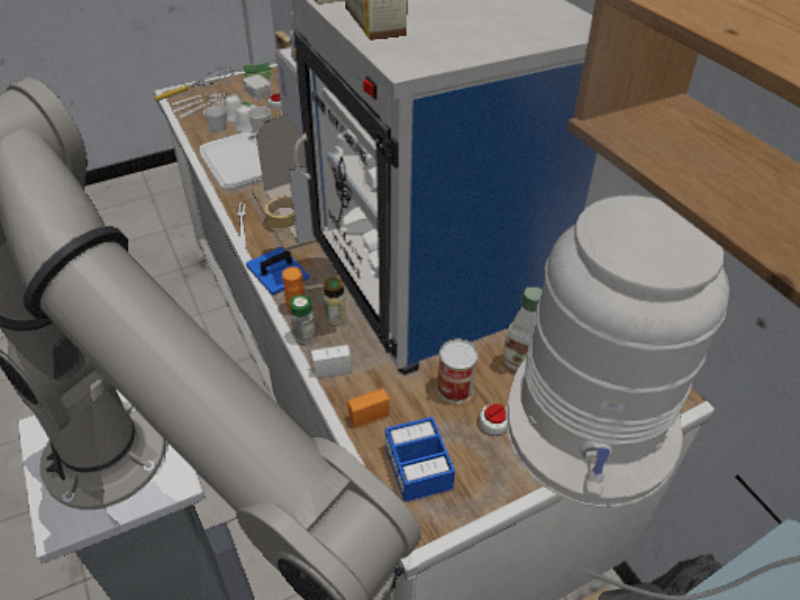

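View pics/t0.png

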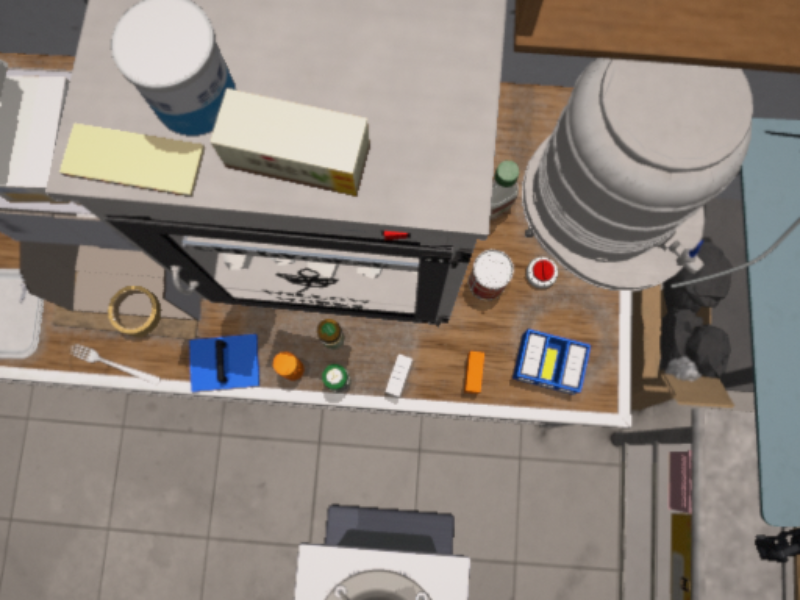

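The scene view (800x600) shows these things that could be taken for the carton:
- loose white carton at (331,361), top view (399,376)
- orange block at (369,408), top view (475,372)
- two white cartons inside the caddy at (412,434) and (427,468)

I choose the loose white one at (331,361). Jars: green cap (302,318), brown cap (334,300), and the orange look-alike (291,287). The blue lid is at (277,268) and the caddy at (420,458), with its middle pocket empty.

```bash
cat > h.py <<'E'
from station import *
import cv2,numpy as np
def cam(c):
    R=cv2.Rodrigues(np.array(c["rvec"],float))[0];t=np.array(c["tvec"],float)
    K=np.array([[c["fx"],0,c["cx"]],[0,c["fy"],c["cy"]],[0,0,1.]]);return K,np.array([c["k1"],0,0,0,0.]),R,t
def cast(c,uv,z):
    K,d,R,t=cam(c);p=cv2.undistortPoints(np.array(uv,float).reshape(-1,1,2),K,d).reshape(-1,2)
    r=np.c_[p,np.ones(len(p))]@R;o=-R.T@t
    return (o+r*((z-o[2])/r[:,2])[:,None])
def rect(c,m,z,n=1,box=None):
    if box is not None:
        k=np.zeros_like(m);x0,y0,x1,y1=box;k[y0:y1,x0:x1]=1;m=m*k
    cs=sorted(cv2.findContours(m,cv2.RETR_EXTERNAL,cv2.CHAIN_APPROX_NONE)[0],key=cv2.contourArea)[::-1][:n]
    out=[]
    for q in cs:
        P=cast(c,q.reshape(-1,2),z)[:,:2].astype(np.float32)
        (x,y),s,a=cv2.minAreaRect(P*1000)
        out.append((np.round([x,y,*s,a],1).tolist(),cv2.boundingRect(q)))
    return out
E
python3 - <<'E'
from h import *
for n in("top","scene"):
    c=read_camera(n);im=c["color"];h=cv2.cvtColor(im,cv2.COLOR_BGR2HSV)
    blue=cv2.inRange(h,(100,130,60),(125,255,255))
    B={"top":[("lid",(110,205,175,255),.012),("caddy",(320,205,385,256),.062)],"scene":[("lid",(150,150,205,195),.012),("caddy",(240,260,300,325),.062)]}[n]
    for k,b,z in B: print(n,k,rect(c,blue,z,1,b))
    W=cv2.inRange(h,(0,0,175),(180,45,255))
    b=(240,220,270,260) if n=="top" else (195,218,230,245)
    print("carton",rect(c,W,.055,1,b))
    bk=cv2.inRange(h,(0,0,0),(180,255,60));b=(125,205,158,250) if n=="top" else (160,155,195,180)
    print("handle",rect(c,bk,.048,1,b))
    Y=cv2.inRange(h,(20,120,100),(35,255,255))
    if n=="top":print("marker",rect(c,Y,.006,1,(320,205,385,256)))
    # jars/tin caps (rough pixel centres /1.5625)
    f=800/512
    P={"top":[("green",(336,377),.106),("brown",(329,331),.105),("orjar",(287,364),.105),("tin",(493,267),.11),("orblk",(475,360),.055)],
       "scene":[("green",(301,303),.106),("brown",(334,286),.105),("orjar",(291,273),.105),("tin",(458,352),.11),("orblk",(369,398),.055)]}[n]
    for k,p,z in P: print(k,cast(c,[np.array(p)/f],z).round(3).tolist())
    if n=="top":
        crop=im[200:260,100:390];cv2.imwrite("pics/c0.png",cv2.resize(crop[:,130:290],None,fx=5,fy=5,interpolation=cv2.INTER_NEAREST))
E
```

```text
top lid [([473.3, 339.8, 100.8, 132.5, 9.6], (121, 214, 45, 37))]
top caddy [([516.3, -284.4, 127.8, 96.2, 79.9], (329, 211, 49, 40))]
carton [([471.2, -0.7, 27.3, 75.0, 74.6], (247, 227, 17, 26))]
handle [([471.3, 337.0, 77.9, 17.9, 7.3], (138, 218, 7, 27))]
marker [([518.8, -289.8, 18.3, 57.5, 78.1], (347, 223, 9, 20))]
green [[0.452, 0.11, 0.106]]
brown [[0.535, 0.13, 0.105]]
orjar [[0.469, 0.2, 0.105]]
tin [[0.676, -0.161, 0.11]]
orblk [[0.508, -0.142, 0.055]]
scene lid [([473.9, 332.1, 103.5, 142.1, 9.6], (158, 158, 40, 31))]
scene caddy [([512.8, -305.3, 151.3, 99.2, 79.4], (247, 267, 44, 54))]
carton [([471.4, -3.9, 27.2, 74.2, 75.1], (199, 221, 25, 10))]
handle [([470.3, 318.9, 88.2, 45.8, 8.5], (167, 161, 20, 15))]
green [[0.457, 0.105, 0.106]]
brown [[0.539, 0.123, 0.105]]
orjar [[0.471, 0.203, 0.105]]
tin [[0.675, -0.161, 0.11]]
orblk [[0.493, -0.144, 0.055]]
```

View pics/c0.png

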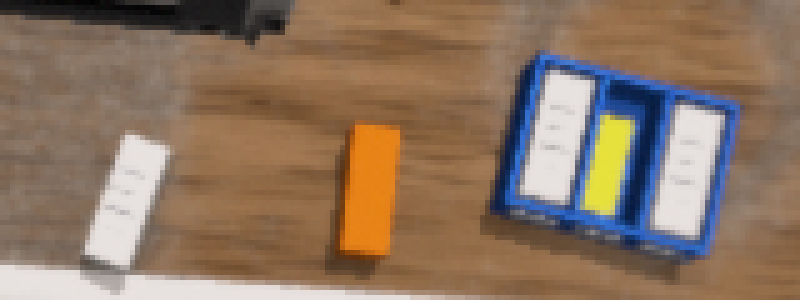

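Close crop: the chosen object is the white carton (about 75 × 27 mm, yaw −15°, centre (0.471, −0.002)), as described. The orange block beside it is the look-alike. The middle pocket is empty and holds the yellow marker. Sizes match the ones given.

The turn comes first, then the traverse.

jog_arm(
  moves=[0,0,0,0,0,1,0.8,0,0,0,0,0,1,0.8,0,0,0,0,0,1,0.8,0,0,0,0,0,1,0.8,0,0,0,0,0,1,0.8,0,0,0,0,0,1,0.8,0,0,0,0,0,1,0.8,0,0,0,0,0,1,0.8],
  grip_force=40,
)

```text
t: 0.87
eef_pos: [0.2527, -0.6257, 0.231]
tool_rot: [-0.0, 0.996, -0.089, -0.0]
contact_force: [0.7, -0.3, 1.1]
gripper_width: 0.799
grasp_force: 0.0
```

jog_arm(
  moves=[0,0,0,0,0,0.8,0.8,0,0,0,0,0,0.48,0.8,1,-1,0,0,0,0,0.8,1,-1,0,0,0,0,0.8,0.45,-1,0,0,0,0,0.8,0,-1,0,0,0,0,0.8,0,-1,0,0,0,0,0.8,0,-1,0,0,0,0,0.8],
)

```text
t: 1.53
eef_pos: [0.3318, -0.5217, 0.231]
tool_rot: [-0.0, 0.991, -0.131, -0.0]
contact_force: [-0.1, 0.4, 0.6]
gripper_width: 0.802
grasp_force: 0.0
```

jog_arm(
  moves=[0,-1,0,0,0,0,0.8,0,-1,0,0,0,0,0.8,0,-1,0,0,0,0,0.8,0,-1,0,0,0,0,0.8,0,-1,0,0,0,0,0.8,0,-1,0,0,0,0,0.8,0,-1,0,0,0,0,0.8,0,-1,0,0,0,0,0.8],
)

```text
t: 2.2
eef_pos: [0.3732, -0.3673, 0.2312]
tool_rot: [-0.0, 0.991, -0.132, -0.0]
contact_force: [0.6, 0.5, -0.1]
gripper_width: 0.796
grasp_force: 0.0
```

jog_arm(
  moves=[0,-1,0,0,0,0,0.8,0,-1,0,0,0,0,0.8,0,-1,0,0,0,0,0.8,0,-1,0,0,0,0,0.8,0,-1,0,0,0,0,0.8,0,-1,0,0,0,0,0.8,0,-1,0,0,0,0,0.8,0,-1,0,0,0,0,0.8],
)

```text
t: 2.87
eef_pos: [0.415, -0.213, 0.2313]
tool_rot: [0.0, 0.991, -0.132, 0.0]
contact_force: [0.2, 0.3, -0.6]
gripper_width: 0.802
grasp_force: 0.0
```

jog_arm(
  moves=[0,-1,0,0,0,0,0.8,0,-1,0,0,0,0,0.8,0,-1,0,0,0,0,0.8,0,-1,0,0,0,0,0.8,0,-1,0,0,0,0,0.8,0,-1,0,0,0,0,0.8,0,-1,0,0,0,0,0.8,0,-1,0,0,0,0,0.8],
)

```text
t: 3.53
eef_pos: [0.4567, -0.0586, 0.2313]
tool_rot: [0.0, 0.991, -0.132, 0.0]
contact_force: [-0.8, -1.1, -0.2]
gripper_width: 0.8
grasp_force: 0.0
```

jog_arm(
  moves=[0,-1,0,0,0,0,0.8,0,-1,0,0,0,0,0.8,0,-0.7,0,0,0,0,0.8,0,0,0,0,0,0,0.8,0,0,0,0,0,0,0.8,0,0,0,0,0,0,0.8,0,0,0,0,0,0,0.8,0,0,0,0,0,0,0.8],
)

```text
t: 4.2
eef_pos: [0.4706, -0.0085, 0.2313]
tool_rot: [0.0, 0.991, -0.133, -0.0]
contact_force: [0.5, 0.1, -0.3]
gripper_width: 0.798
grasp_force: 0.0
```

```bash
cat >> h.py <<'E'
from scipy.spatial.transform import Rotation as Ro
def go(p,yaw=None):
    "shift (units of 20mm) in tool axes after the yaw turn (units of 4deg about tool z)"
    o=get_obs();w,x,y,z=o["tool_rot"];M=Ro.from_quat([x,y,z,w]).as_matrix()
    cy=np.degrees(np.arctan2(M[1,0],M[0,0]));u=0
    if yaw is not None:
        u=-(yaw-cy)/4;M=M@Ro.from_euler("z",u*4,degrees=True).as_matrix()
    print("t",round(o["t"],2),"tcp",o["eef_pos"].round(4),"yaw",cy.round(2),"tilt",np.degrees(np.arccos(-M[2,2])).round(2),"grip",round(float(o["gripper_width"]),3),round(float(o["grasp_force"]),1),"| turn",round(u,3),"shift",(M.T@(np.array(p)-o["eef_pos"])/.02).round(3))
E
python3 - <<'E'
from h import *
go([.4713,-.002,.035],-15.1)
f=800/512
c=cam
t=read_camera("top");s=read_camera("scene")
for p in [(405,365),(390,345),(318,245)]: print(cast(s,[np.array(p)/f],0.).round(3))
# two-view of door handle
def ray(c,uv):
    K,d,R,tt=cam(c);p=cv2.undistortPoints(np.array([[uv]],float),K,d).ravel();return -R.T@tt,R.T@np.r_[p,1]
for a,b in [((180,280),(300,155)),((190,290),(305,178))]:
    o1,d1=ray(t,np.array(a)/f);o2,d2=ray(s,np.array(b)/f)
    k=np.linalg.lstsq(np.c_[d1,-d2],o2-o1,rcond=None)[0];print((o1+k[0]*d1).round(3),(o2+k[1]*d2).round(3))
cv2.imwrite("pics/t1.png",cv2.resize(t["color"][120:280,90:400],None,fx=2.5,fy=2.5))
E
```

```text
t 4.2 tcp [ 0.4706 -0.0085  0.2313] yaw -15.24 tilt 0.02 grip 0.798 0.0 | turn -0.034 shift [-0.049 -0.328  9.814]
[[ 0.614 -0.062  0.   ]]
[[0.611 0.003 0.   ]]
[[0.602 0.386 0.   ]]
[0.57  0.355 0.292] [0.569 0.355 0.292]
[0.568 0.356 0.229] [0.575 0.354 0.23 ]
```

View pics/t1.png

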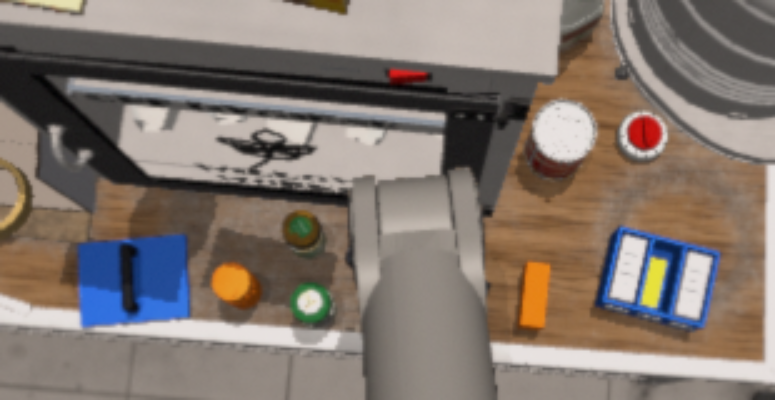

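Crop (2.5×): the hand is over the carton at (415,270), the jars are clear to its left at (301,230) and (311,302), and the cabinet front is at x ≈ 0.605. Next: lower and grip.

jog_arm(
  moves=[0,-0.33,0.9,0,0,0,0.8,0,0,1,0,0,0,0.8,0,0,1,0,0,0,0.8,0,0,1,0,0,0,0.8,0,0,1,0,0,0,0.8,0,0,1,0,0,0,0.8,0,0,1,0,0,0,0.8,0,0,1,0,0,0,0.8],
)

```text
t: 4.97
eef_pos: [0.4726, -0.0014, 0.0725]
tool_rot: [-0.0, 0.991, -0.132, 0.0]
contact_force: [-0.3, 0.6, -0.1]
gripper_width: 0.799
grasp_force: 0.0
```

jog_arm(
  moves=[0,0,0.9,0,0,0,0.8,0,0,0.9,0,0,0,0.8,0,0,0,0,0,0,0.8,0,0,0,0,0,0,0.3,0,0,0,0,0,0,0.1,0,0,0,0,0,0,0,0,0,0,0,0,0,0,0,0,0,0,0,0,0],
)

```text
t: 5.63
eef_pos: [0.4734, -0.0012, 0.0385]
tool_rot: [-0.0, 0.991, -0.132, 0.001]
contact_force: [-1.4, -1.0, 6.9]
gripper_width: 0.314
grasp_force: 41.5
```

jog_arm(
  moves=[0,0,0,0,0,0,0,0,0,0,0,0,0,0,0,0,0,0,0,0,0,0,0,-0.3,0,0,0,0,0,0,-0.5,0,0,0,0,0,0,-1,0,0,0,0,0,0,-1,0,0,0,0,0,0,-1,0,0,0,0],
)

```text
t: 6.3
eef_pos: [0.4723, -0.0009, 0.1149]
tool_rot: [-0.0, 0.991, -0.132, 0.0]
contact_force: [0.7, 1.1, -1.3]
gripper_width: 0.317
grasp_force: 40.7
```

jog_arm(
  moves=[0,0,-1,0,0,-0.6,0,0,0,-1,0,0,-0.58,0,0,1,-0.5,0,0,0,0,0,1,0,0,0,0,0,0,1,0,0,0,0,0,0,1,0,0,0,0,0,0,1,0,0,0,0,0,0,1,0,0,0,0,0],
)

```text
t: 6.97
eef_pos: [0.4505, -0.1198, 0.1643]
tool_rot: [-0.0, 0.996, -0.091, 0.0]
contact_force: [0.7, 0.1, -1.0]
gripper_width: 0.312
grasp_force: 40.8
```

jog_arm(
  moves=[0.6,1,0,0,0,0,0,0.6,1,0,0,0,0,0,0.6,1,0,0,0,0,0,0.6,1,0,0,0,0,0,0.6,1,0,0,0,0,0,0.6,1,0,0,0,0,0,0.6,1,0,0,0,0,0,0.65,0.65,0,0,0,0,0],
)

```text
t: 7.63
eef_pos: [0.518, -0.2895, 0.1643]
tool_rot: [0.0, 0.996, -0.092, 0.0]
contact_force: [-0.2, -0.3, -0.4]
gripper_width: 0.321
grasp_force: 40.7
```

jog_arm(
  moves=[0,0,0,0,0,0,0,0,0,0,0,0,0,0,0,0,0,0,0,0,0,0,0,0.5,0,0,0,0,0,0,1,0,0,0,0,0,0,1,0,0,0,0,0,0,0,0,0,0,0,0,0,0,0,0,0,0],
)

```text
t: 8.3
eef_pos: [0.5175, -0.2858, 0.1123]
tool_rot: [-0.001, 0.996, -0.09, -0.001]
contact_force: [-0.0, -0.4, -0.2]
gripper_width: 0.317
grasp_force: 40.7
```

```bash
python3 - <<'E'
from h import *
go([.518,-.287,.12],-10.5)
for n in("top","scene"):
    c=read_camera(n);im=c["color"]
    x0,y0=(310,190) if n=="top" else (225,215)
    cv2.imwrite(f"pics/{n}2.png",cv2.resize(im[y0:y0+110,x0:x0+110],None,fx=5,fy=5,interpolation=cv2.INTER_NEAREST))
a=cv2.imread("pics/top2.png");b=cv2.imread("pics/scene2.png");cv2.imwrite("pics/both2.png",cv2.resize(np.hstack([a,b]),(800,400)))
E
```

```text
t 8.3 tcp [ 0.5175 -0.2858  0.1123] yaw -10.35 tilt 0.18 grip 0.317 40.7 | turn 0.037 shift [ 0.037  0.055 -0.385]
```

View pics/both2.png

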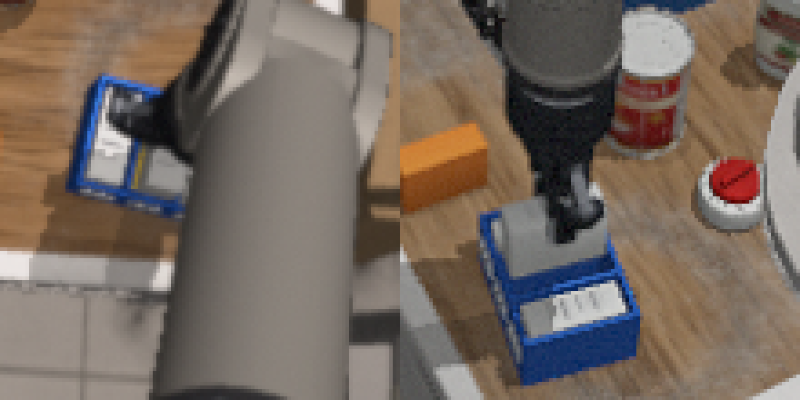

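The views show the carton hovering upright over the middle pocket, 10 mm or so above the rim. In the scene half its lower edge runs from (508,275) to (607,250). I'll now measure the rim edges and the carton's lower edge.

```bash
python3 - <<'E'
from h import *
o=get_obs()
tp=read_camera("top");sc=read_camera("scene")
def edges(c,f,box,which):
    im=cv2.imread(f);im=cv2.resize(im,None,fx=4,fy=4,interpolation=cv2.INTER_CUBIC)
    h=cv2.cvtColor(im,cv2.COLOR_BGR2HSV);m=cv2.inRange(h,(100,110,60),(125,255,255));k=np.zeros_like(m);x0,y0,x1,y1=[4*b for b in box];k[y0:y1,x0:x1]=1
    q=max(cv2.findContours(m*k,0,1)[0],key=cv2.contourArea).reshape(-1,2)
    P=cast(c,(q+.5)/4-.5,.062)[:,:2]
    a=np.radians(-10.5);X=np.array([np.cos(a),np.sin(a)]);Y=np.array([-X[1],X[0]]);C=np.array([.518,-.287])
    L=np.c_[(P-C)@X,(P-C)@Y]*1000
    for nm,ax,sg,half in which:
        s=L[(np.abs(L[:,1-ax])<half)&(L[:,ax]*sg>20)]
        p=np.polyfit(s[:,1-ax],s[:,ax],1);r=np.abs(np.polyval(p,s[:,1-ax])-s[:,ax])<2;p=np.polyfit(s[r,1-ax],s[r,ax],1)
        print(f,nm,"edge",p[1].round(1),"slope deg",np.degrees(p[0]).round(2),len(s))
edges(tp,"pics/top0.png",(320,205,385,256),[("x+",0,1,45),("y-",1,-1,30),("x-",0,-1,45),("y+",1,1,30)])
edges(sc,"pics/scene0.png",(240,260,300,325),[("x+",0,1,45),("y+",1,1,30)])
for z in(.072,.074,.076):
    e=cast(sc,[(254.7,290.6),(281.9,283.8)],z)[:,:2];d=e[1]-e[0]
    print(z,e.round(4).tolist(),np.linalg.norm(d).round(4),np.degrees(np.arctan2(d[1],d[0])).round(1))
w,x,y,z=o["tool_rot"];M=Ro.from_quat([x,y,z,w]).as_matrix()
print(M[:,0].round(3),(o["eef_pos"]+M@np.array([-.0375,.014,-.0])).round(4),(o["eef_pos"]+M@np.array([.0375,.014,0])).round(4))
# crop for carton
cv2.imwrite("pics/sc3.png",cv2.resize(sc["color"][255:315,235:305],None,fx=9,fy=9,interpolation=cv2.INTER_CUBIC))
E
```

```text
pics/top0.png x+ edge 46.3 slope deg -0.09 119
pics/top0.png y- edge -61.3 slope deg -0.21 80
pics/top0.png x- edge -46.2 slope deg -0.16 130
pics/top0.png y+ edge 65.6 slope deg 0.18 81
pics/scene0.png x+ edge 48.1 slope deg -0.0 104
pics/scene0.png y+ edge 57.1 slope deg -0.26 81
0.072 [[0.4795, -0.2898], [0.5565, -0.3045]] 0.0785 -10.8
0.074 [[0.4789, -0.2909], [0.5558, -0.3056]] 0.0783 -10.8
0.076 [[0.4782, -0.2921], [0.555, -0.3067]] 0.0781 -10.8
[ 0.984 -0.18   0.001] [ 0.4797 -0.2938  0.1141] [ 0.5534 -0.3073  0.1142]
```

View pics/sc3.png

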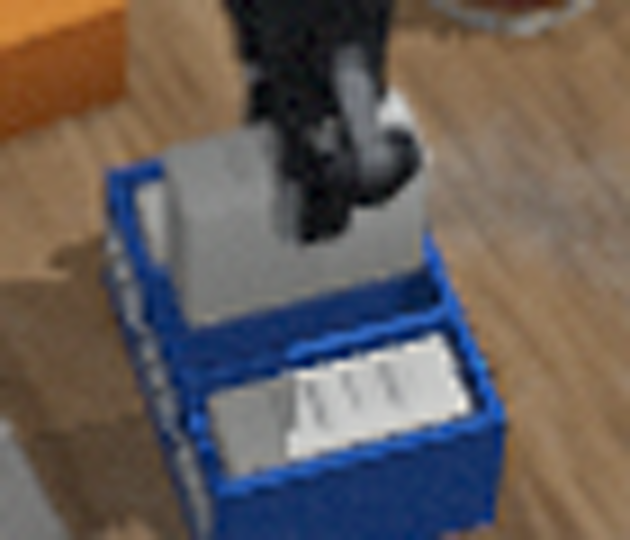

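The carton's lower edge sits about 2–3 mm too far to +y and −x of the pocket middle, taking both views together. I'll correct by half a step and lower gently.

jog_arm(
  moves=[0.1,0.12,0,0,0,0,0,0,0,0,0,0,0,0,0,0,0,0,0,0,0,0,0,0.4,0,0,0,0,0,0,0.4,0,0,0,0,0,0,0.3,0,0,0,0,0,0,0,0,0,0,0,0,0,0,0,0,0,0],
)

```text
t: 9.17
eef_pos: [0.5195, -0.2894, 0.0903]
tool_rot: [-0.0, 0.996, -0.091, -0.001]
contact_force: [-0.4, -0.0, 0.4]
gripper_width: 0.317
grasp_force: 40.8
```

```bash
python3 - <<'E'
from h import *
print(get_obs()["contact_force"].round(2),get_obs()["torque"].round(3))
go([.5185,-.289,.068],-10.5)
c=read_camera("scene");cv2.imwrite("pics/sc4.png",cv2.resize(c["color"][255:315,235:305],None,fx=9,fy=9,interpolation=cv2.INTER_CUBIC))
E
```

```text
[-0.45 -0.02  0.4 ] [ 0.008 -0.016 -0.043]
t 9.17 tcp [ 0.5195 -0.2894  0.0903] yaw -10.4 tilt 0.1 grip 0.317 40.8 | turn 0.024 shift [-0.052 -0.011  1.118]
```

View pics/sc4.png

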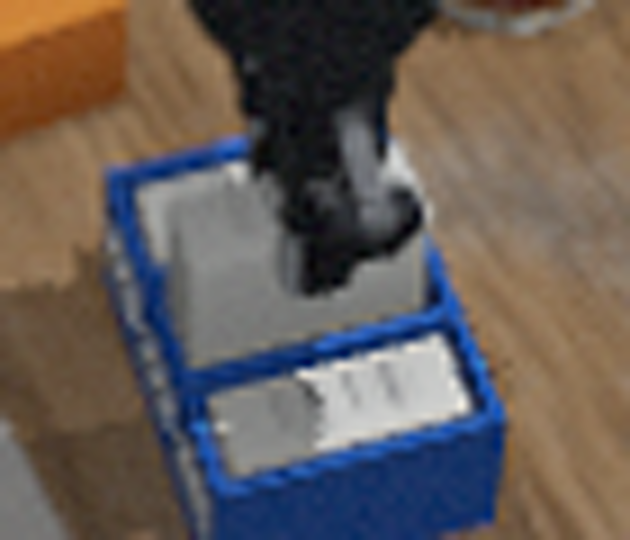

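The carton's lower edge has entered the pocket (it is cut off by the divider, from (190,365) to (425,310)) and there's no contact force. I'll lower further with the fingertips above the rim, then release.

jog_arm(
  moves=[0,0,0.4,0,0,0,0,0,0,0.4,0,0,0,0,0,0,0.3,0,0,0,0,0,0,0,0,0,0,0,0,0,0,0,0,0,0,0,0,0,0,0,0,0,0,0,0,0,0,0,0,0,0,0,0,0,0,0],
)

```text
t: 9.88
eef_pos: [0.5204, -0.2899, 0.0697]
tool_rot: [0.0, 0.996, -0.091, 0.0]
contact_force: [-0.6, 0.4, -0.3]
gripper_width: 0.317
grasp_force: 40.8
```

```bash
python3 - <<'E'
from h import *
print(get_obs()["contact_force"].round(2),get_obs()["torque"].round(3))
go([.5185,-.289,.068],-10.5)
E
```

```text
[-0.64  0.44 -0.34] [ 0.027 -0.016 -0.023]
t 9.88 tcp [ 0.5204 -0.2899  0.0697] yaw -10.41 tilt 0.04 grip 0.317 40.8 | turn 0.022 shift [-0.1   -0.026  0.084]
```

jog_arm(
  moves=[0,0,0,0,0,0,0.6,0,0,0,0,0,0,0.6,0,0,0,0,0,0,0.6,0,0,0,0,0,0,0.6,0,0,-0.5,0,0,0,0.6,0,0,-1,0,0,0,0.6,0,0,-1,0,0,0,0.6,0,0,-1,0,0,0,0.6],
)

```text
t: 10.55
eef_pos: [0.52, -0.2897, 0.1407]
tool_rot: [-0.0, 0.996, -0.091, -0.0]
contact_force: [0.5, -0.9, -0.2]
gripper_width: 0.598
grasp_force: 0.0
```

jog_arm(
  moves=[0,0,-1,0,0,0,0.6,-1,0,-1,0,0,0,0.6,-1,0,-1,0,0,0,0.6,-1,0,-1,0,0,0,0.6,-1,-1,0,0,0,0,0.6,0,-1,0,0,0,0,0.6,0,-1,0,0,0,0,0.6,0,-1,0,0,0,0,0.6],
)

```text
t: 11.22
eef_pos: [0.4557, -0.196, 0.2205]
tool_rot: [0.0, 0.996, -0.091, 0.001]
contact_force: [0.4, 0.6, -0.2]
gripper_width: 0.6
grasp_force: 0.0
```

```bash
python3 - <<'E'
from h import *
go([.4715,.337,.22],9)
A=[]
for n,x0,y0 in(("top",310,190),("scene",225,235)):
    c=read_camera(n);cv2.imwrite(f"pics/{n}5full.png",c["color"]);A.append(cv2.resize(c["color"][y0:y0+90,x0:x0+90],(400,400),interpolation=cv2.INTER_CUBIC))
cv2.imwrite("pics/both5.png",np.hstack(A))
E
```

```text
t 11.22 tcp [ 0.4557 -0.196   0.2205] yaw -10.46 tilt 0.09 grip 0.6 0.0 | turn -4.865 shift [ 4.9500e+00 -2.6197e+01  9.0000e-03]
```

View pics/both5.png

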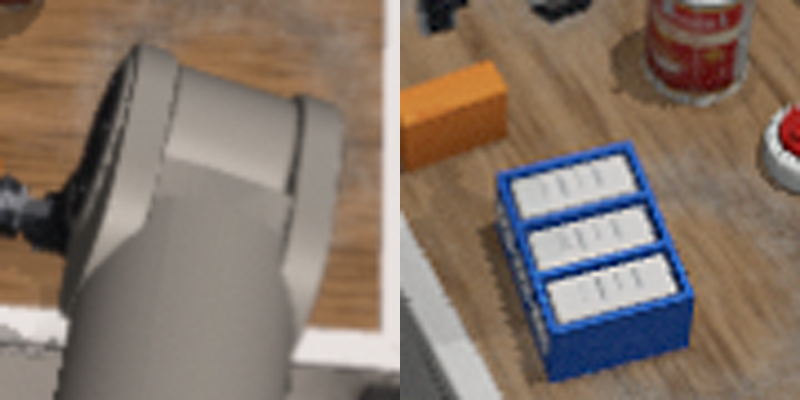

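All three white tops are flush in the caddy (scene half: (575,190), (595,240), (612,290)), so the carton is seated. Next the hand goes to the lid: turn, then traverse at z = 0.22, above the jars.

jog_arm(
  moves=[0,0,0,0,0,-0.99,0.6,0,0,0,0,0,-0.99,0.6,0,0,0,0,0,-0.99,0.6,0,0,0,0,0,-0.99,0.6,0,0,0,0,0,-0.98,0.6,0.19,-1,0,0,0,0,0.6,0.19,-1,0,0,0,0,0.6,0.19,-1,0,0,0,0,0.6],
)

```text
t: 11.98
eef_pos: [0.4573, -0.136, 0.2198]
tool_rot: [0.0, 0.997, 0.081, 0.0]
contact_force: [-0.0, 0.6, 0.6]
gripper_width: 0.598
grasp_force: 0.0
```

jog_arm(
  moves=[0.19,-1,0,0,0,0,0.6,0.19,-1,0,0,0,0,0.6,0.19,-1,0,0,0,0,0.6,0.19,-1,0,0,0,0,0.6,0.19,-1,0,0,0,0,0.6,0.19,-1,0,0,0,0,0.6,0.19,-1,0,0,0,0,0.6,0.19,-1,0,0,0,0,0.6],
)

```text
t: 12.65
eef_pos: [0.4616, 0.0274, 0.2199]
tool_rot: [0.0, 0.997, 0.081, 0.0]
contact_force: [0.8, -0.9, -0.4]
gripper_width: 0.598
grasp_force: 0.0
```

jog_arm(
  moves=[0.19,-1,0,0,0,0,0.6,0.19,-1,0,0,0,0,0.6,0.19,-1,0,0,0,0,0.6,0.19,-1,0,0,0,0,0.6,0.19,-1,0,0,0,0,0.6,0.19,-1,0,0,0,0,0.6,0.19,-1,0,0,0,0,0.6,0.19,-1,0,0,0,0,0.6],
)

```text
t: 13.32
eef_pos: [0.4659, 0.1903, 0.2199]
tool_rot: [0.0, 0.997, 0.081, 0.0]
contact_force: [-0.0, 0.3, 0.3]
gripper_width: 0.601
grasp_force: 0.0
```

```bash
python3 - <<'E'
from h import *
go([.472,.339,.022],9.3)
A=[]
for n,x0,y0 in(("top",100,150),("scene",120,80)):
    c=read_camera(n);A.append(cv2.resize(c["color"][y0:y0+130,x0:x0+130],(400,400),interpolation=cv2.INTER_CUBIC))
cv2.imwrite("pics/both6.png",np.hstack(A))
E
```

```text
t 13.32 tcp [0.4659 0.1903 0.2199] yaw 9.29 tilt 0.05 grip 0.601 0.0 | turn -0.002 shift [ 1.497 -7.295  9.891]
```

View pics/both6.png

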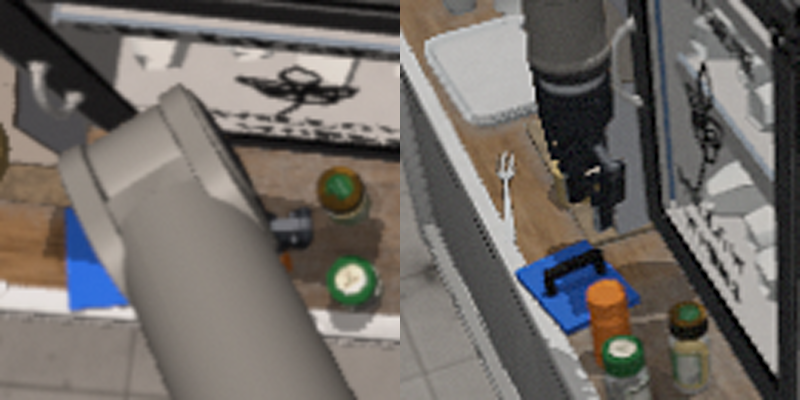

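Top half: the wrist housing reaches out to (180,85), near the door handle at (45,95). Scene half: the lid's handle is free at (575,270), and the orange jar beside the lid at (605,300) is clear of it. I'll check the clearance to the door handle in numbers.

```bash
python3 - <<'E'
from h import *
t=read_camera("top");s=read_camera("scene")
q=[(100+x*.325,150+y*.325) for x,y in[(180,85),(65,155),(255,215)]]
for z in(.3,.35,.4,.45,.5): print(z,cast(t,q,z)[:,:2].round(3).tolist())
# scene rows above: show grey arm mask columns per row
h=cv2.cvtColor(s["color"],cv2.COLOR_BGR2HSV)
cv2.imwrite("pics/cmp.png",s["color"])
p=np.hstack([cv2.resize(s["color"][0:150,60:260],(480,360)),cv2.resize(t["color"][150:300,80:230],(320,360))]);cv2.imwrite("pics/c7.png",p)
E
```

```text
0.3 [[0.581, 0.245], [0.517, 0.33], [0.481, 0.173]]
0.35 [[0.57, 0.233], [0.509, 0.314], [0.474, 0.165]]
0.4 [[0.558, 0.221], [0.501, 0.299], [0.467, 0.156]]
0.45 [[0.547, 0.209], [0.492, 0.283], [0.461, 0.147]]
0.5 [[0.536, 0.197], [0.484, 0.267], [0.454, 0.139]]
```

View pics/c7.png

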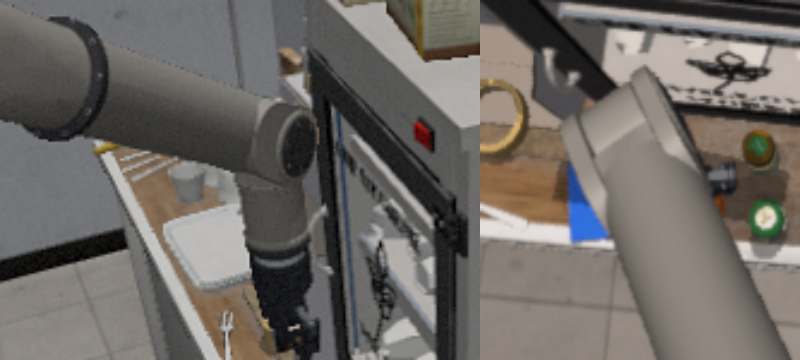

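The panel shows the wrist housing at (285,140), above z = 0.4. Its far corner is about 75 mm ahead of the TCP, i.e. x ≈ 0.545 over the lid, against the door handle at 0.57. That clears, so I continue over the lid and go down in stages, keeping an eye on the force.

jog_arm(
  moves=[0.2,-1,0,0,0,0,0.6,0.2,-1,0,0,0,0,0.6,0.2,-1,0,0,0,0,0.6,0.2,-1,0,0,0,0,0.6,0.2,-1,0,0,0,0,0.6,0.2,-1,0,0,0,0,0.6,0.2,-0.9,0,0,0,0,0.6,0.05,0,0,0,0,0,0.6],
)

```text
t: 14.18
eef_pos: [0.4714, 0.3333, 0.2196]
tool_rot: [-0.001, 0.997, 0.083, 0.0]
contact_force: [-0.4, 1.0, 1.1]
gripper_width: 0.599
grasp_force: 0.0
```

jog_arm(
  moves=[0,0,0.5,0,0,0,0.6,0,0,0.8,0,0,0,0.6,0,0,0.8,0,0,0,0.6,0,0,0.8,0,0,0,0.6,0,0,0.8,0,0,0,0.6,0,0,0.8,0,0,0,0.6,0,0,0.8,0,0,0,0.6,0,0,0,0,0,0,0.6],
)

```text
t: 14.85
eef_pos: [0.4706, 0.3265, 0.1097]
tool_rot: [0.002, 0.997, 0.08, -0.002]
contact_force: [-0.4, -0.7, 0.2]
gripper_width: 0.598
grasp_force: 0.0
```

```bash
python3 - <<'E'
from h import *
print(get_obs()["contact_force"].round(1),get_obs()["q"].round(2))
go([.472,.339,.022],9.3)
E
```

```text
[-0.4 -0.7  0.2] [-0.36  0.5  -0.46  1.88  0.29  0.84 -2.38]
t 14.85 tcp [0.4706 0.3265 0.1097] yaw 9.2 tilt 0.4 grip 0.598 0.0 | turn -0.025 shift [ 0.194 -0.625  4.38 ]
```

jog_arm(
  moves=[0.1,-0.35,0,0,0,0,0.6,0.1,-0.27,0,0,0,0,0.6,0,0,0.4,0,0,0,0.6,0,0,0.5,0,0,0,0.6,0,0,0.5,0,0,0,0.6,0,0,0.5,0,0,0,0.6,0,0,0.4,0,0,0,0.6,0,0,0,0,0,0,0.6],
)

```text
t: 15.52
eef_pos: [0.4724, 0.3426, 0.0649]
tool_rot: [0.001, 0.997, 0.082, -0.002]
contact_force: [-0.3, 0.2, 0.6]
gripper_width: 0.602
grasp_force: 0.0
```

```bash
python3 - <<'E'
from h import *
print(get_obs()["contact_force"].round(1),get_obs()["q"].round(2),get_obs()["tool_rot"].round(4))
go([.472,.339,.022],9.3)
E
```

```text
[-0.3  0.2  0.6] [-0.4   0.58 -0.44  1.88  0.34  0.76 -2.43] [ 0.0011  0.9967  0.0815 -0.0016]
t 15.52 tcp [0.4724 0.3426 0.0649] yaw 9.35 tilt 0.22 grip 0.602 0.0 | turn 0.012 shift [-0.04   0.17   2.145]
```

jog_arm(
  moves=[0,0.15,0.4,0,0,0,0.6,0,0,0.5,0,0,0,0.6,0,0,0.5,0,0,0,0.6,0,0,0.4,0,0,0,0.6,0,0,0.3,0,0,0,0.6,0,0,0,0,0,0,0.6,0,0,0,0,0,0,0.6,0,0,0,0,0,0,0.6],
)

```text
t: 16.18
eef_pos: [0.4742, 0.3412, 0.0256]
tool_rot: [-0.0, 0.997, 0.082, 0.0]
contact_force: [-1.0, 0.7, -0.1]
gripper_width: 0.6
grasp_force: 0.0
```

```bash
python3 - <<'E'
from h import *
print(get_obs()["contact_force"].round(1),get_obs()["tool_rot"].round(4))
go([.472,.339,.022],9.3)
E
```

```text
[-1.   0.7 -0.1] [-2.000e-04  9.967e-01  8.160e-02  2.000e-04]
t 16.18 tcp [0.4742 0.3412 0.0256] yaw 9.36 tilt 0.03 grip 0.6 0.0 | turn 0.014 shift [-0.126  0.089  0.178]
```

jog_arm(
  moves=[-0.12,0.08,0.12,0,0,0,0.6,0,0,0,0,0,0,0.4,0,0,0,0,0,0,0.2,0,0,0,0,0,0,0.1,0,0,0,0,0,0,0,0,0,0,0,0,0,0,0,0,0,0,0,0,0,0,0,0,0,0,0,0],
  grip_force=70,
)

```text
t: 16.85
eef_pos: [0.472, 0.339, 0.0233]
tool_rot: [-0.0, 0.997, 0.082, 0.0]
contact_force: [-1.5, -0.9, 5.4]
gripper_width: 0.149
grasp_force: 69.0
```

jog_arm(
  moves=[0,0,0,0,0,0,0,0,0,0,0,0,0,0,0,0,0,0,0,0,0,0,0,-0.3,0,0,0,0,0,0,-0.5,0,0,0,0,0,0,-0.5,0,0,0,0,0,0,-0.5,0,0,0,0,0,0,0,0,0,0,0],
)

```text
t: 17.52
eef_pos: [0.4732, 0.3401, 0.0616]
tool_rot: [-0.001, 0.997, 0.081, 0.002]
contact_force: [0.9, 0.3, -1.1]
gripper_width: 0.15
grasp_force: 68.3
```

```bash
python3 - <<'E'
from h import *
o=get_obs();print(o["contact_force"].round(1),o["torque"].round(2),o["tool_rot"].round(4))
go([.45,.339,.20],9.3)
for n,b,bh in(("top",(60,180,200,260),0),("scene",(120,100,230,200),0)):
    c=read_camera(n);h=cv2.cvtColor(c["color"],cv2.COLOR_BGR2HSV);m=cv2.inRange(h,(100,130,60),(125,255,255))
    print(n,rect(c,m,o["eef_pos"][2]-.0235+.012,2,b))
E
```

```text
[ 0.9  0.3 -1.1] [ 0.02 -0.03  0.06] [-0.0012  0.9967  0.0814  0.0017]
t 17.52 tcp [0.4732 0.3401 0.0616] yaw 9.34 tilt 0.24 grip 0.15 68.3 | turn 0.009 shift [-1.128 -0.149 -6.924]
top [([510.2, 301.5, 103.7, 51.9, 55.2], (136, 212, 27, 25))]
scene [([474.1, 332.2, 104.6, 140.4, 10.5], (156, 155, 41, 26))]
```

The lid is held (opening 0.15, 69 N) and lifted, with almost no tilt. Next I lift well above the jars, draw back, then go sideways.

jog_arm(
  moves=[0,0,-0.6,0,0,0,0,0,0,-0.8,0,0,0,0,0,0,-0.8,0,0,0,0,0,0,-0.8,0,0,0,0,0,0,-0.8,0,0,0,0,0,0,-0.8,0,0,0,0,0,0,-0.8,0,0,0,0,0,0,-0.8,0,0,0,0],
)

```text
t: 18.28
eef_pos: [0.4715, 0.3387, 0.184]
tool_rot: [0.0, 0.997, 0.082, -0.0]
contact_force: [-0.3, -1.2, -1.8]
gripper_width: 0.148
grasp_force: 68.2
```

jog_arm(
  moves=[0,0,-0.3,0,0,0,0,-0.4,0,0,0,0,0,0,-0.6,0,0,0,0,0,0,-0.6,0,0,0,0,0,0,-0.6,0,0,0,0,0,0,-0.6,0,0,0,0,0,0,0,0,0,0,0,0,0,0,0,0,0,0,0,0],
)

```text
t: 18.95
eef_pos: [0.4158, 0.3297, 0.1888]
tool_rot: [0.0, 0.997, 0.082, 0.0]
contact_force: [-0.0, 0.6, -1.5]
gripper_width: 0.146
grasp_force: 68.3
```

```bash
python3 - <<'E'
from h import *
o=get_obs();print(o["contact_force"].round(1),o["q"].round(2))
go([.519,-.289,.19],9.3)
c=read_camera("scene");h=cv2.cvtColor(c["color"],cv2.COLOR_BGR2HSV);m=cv2.inRange(h,(100,130,60),(125,255,255))
print(rect(c,m,o["eef_pos"][2]-.0235+.012,1,(60,60,205,210)))
E
```

```text
[-0.   0.6 -1.5] [-0.35  0.34 -0.53  1.92  0.21  0.94 -2.39]
t 18.95 tcp [0.4158 0.3297 0.1888] yaw 9.42 tilt 0.02 grip 0.146 68.3 | turn 0.03 shift [ 0.094 31.364 -0.045]
[([417.1, 323.5, 105.3, 143.2, 9.6], (136, 133, 43, 27))]
```

jog_arm(
  moves=[0,0.5,0,0,0,0,0,0,1,0,0,0,0,0,0,1,0,0,0,0,0,0,1,0,0,0,0,0,0,1,0,0,0,0,0,0,1,0,0,0,0,0,0,1,0,0,0,0,0,0,1,0,0,0,0,0],
)

```text
t: 19.67
eef_pos: [0.4417, 0.1799, 0.1889]
tool_rot: [0.0, 0.997, 0.081, 0.0]
contact_force: [-1.2, -0.7, -1.7]
gripper_width: 0.149
grasp_force: 68.3
```

jog_arm(
  moves=[0,1,0,0,0,0,0,0,1,0,0,0,0,0,0,1,0,0,0,0,0,0,1,0,0,0,0,0,0,1,0,0,0,0,0,0,1,0,0,0,0,0,0,1,0,0,0,0,0,0,1,0,0,0,0,0],
)

```text
t: 20.33
eef_pos: [0.4674, 0.0218, 0.189]
tool_rot: [0.0, 0.997, 0.081, 0.0]
contact_force: [0.4, 0.2, -1.9]
gripper_width: 0.149
grasp_force: 68.3
```

jog_arm(
  moves=[0,1,0,0,0,0,0,0,1,0,0,0,0,0,0,1,0,0,0,0,0,0,1,0,0,0,0,0,0,1,0,0,0,0,0,0,1,0,0,0,0,0,0,1,0,0,0,0,0,0,1,0,0,0,0,0],
)

```text
t: 21.0
eef_pos: [0.4929, -0.1362, 0.1889]
tool_rot: [0.0, 0.997, 0.081, 0.0]
contact_force: [0.1, 0.6, -1.5]
gripper_width: 0.154
grasp_force: 68.3
```

jog_arm(
  moves=[0,1,0,0,0,0,0,0,1,0,0,0,0,0,0,1,0,0,0,0,0,0,1,0,0,0,0,0,0,1,0,0,0,0,0,0,1,0,0,0,0,0,0,0.8,0,0,0,0,0,0,0,0,0,0,0,0],
)

```text
t: 21.67
eef_pos: [0.5145, -0.2734, 0.1888]
tool_rot: [0.001, 0.997, 0.079, -0.0]
contact_force: [-0.4, -0.4, -1.0]
gripper_width: 0.151
grasp_force: 68.4
```

jog_arm(
  moves=[0,0,0,0,0,0.6,0,0,0,0,0,0,0.9,0,0,0,0,0,0,0.9,0,0,0,0,0,0,0.9,0,0,0,0,0,0,0.9,0,0,0,0,0,0,0.7,0,0,0,0,0,0,0,0,0,0,0,0,0,0,0],
)

```text
t: 22.33
eef_pos: [0.515, -0.2679, 0.1888]
tool_rot: [-0.0, 0.996, -0.088, -0.0]
contact_force: [-0.9, 0.5, -1.5]
gripper_width: 0.149
grasp_force: 68.4
```

```bash
python3 - <<'E'
from h import *
o=get_obs();print(o["contact_force"].round(1))
go([.519,-.289,.1005],-10.5)
c=read_camera("scene");h=cv2.cvtColor(c["color"],cv2.COLOR_BGR2HSV);m=cv2.inRange(h,(100,130,60),(125,255,255))
print(rect(c,m,o["eef_pos"][2]-.0235+.012,2,(200,180,330,340)))
E
```

```text
[-0.9  0.5 -1.5]
t 22.33 tcp [ 0.515  -0.2679  0.1888] yaw -10.15 tilt 0.01 grip 0.149 68.4 | turn 0.089 shift [0.389 1.002 4.417]
[([501.8, -322.2, 242.6, 112.2, 76.1], (240, 238, 51, 83)), ([721.7, -145.7, 205.7, 139.0, 55.5], (279, 180, 51, 46))]
```

jog_arm(
  moves=[0.2,0.5,0,0,0,0.09,0,0.2,0.5,0,0,0,0,0,0,0,0.6,0,0,0,0,0,0,0.8,0,0,0,0,0,0,0.8,0,0,0,0,0,0,0.8,0,0,0,0,0,0,0,0,0,0,0,0,0,0,0,0,0,0],
)

```text
t: 23.05
eef_pos: [0.5184, -0.2893, 0.1275]
tool_rot: [-0.0, 0.996, -0.093, -0.001]
contact_force: [-0.3, -0.5, -0.4]
gripper_width: 0.15
grasp_force: 68.4
```

```bash
python3 - <<'E'
from h import *
o=get_obs();print(o["contact_force"].round(1))
go([.519,-.289,.1005],-10.5)
c=read_camera("scene");cv2.imwrite("pics/sc8.png",cv2.resize(c["color"][225:335,220:320],None,fx=5,fy=5,interpolation=cv2.INTER_CUBIC))
E
```

```text
[-0.3 -0.5 -0.4]
t 23.05 tcp [ 0.5184 -0.2893  0.1275] yaw -10.63 tilt 0.16 grip 0.15 68.4 | turn -0.033 shift [ 0.03  -0.02   1.352]
```

jog_arm(
  moves=[0,0,0.4,0,0,0,0,0,0,0.5,0,0,0,0,0,0,0.4,0,0,0,0,0,0,0,0,0,0,0,0,0,0,0,0,0,0,0,0,0,0,0,0,0,0,0,0,0,0,0,0,0,0,0,0,0,0,0],
)

```text
t: 23.77
eef_pos: [0.5196, -0.2894, 0.1033]
tool_rot: [0.0, 0.996, -0.092, 0.0]
contact_force: [0.2, -0.6, -1.1]
gripper_width: 0.153
grasp_force: 68.4
```

```bash
python3 - <<'E'
from h import *
o=get_obs();print(o["contact_force"].round(1),o["torque"].round(2))
go([.519,-.289,.1005],-10.5)
c=read_camera("scene")
def edges(im,z,box,C):
    im=cv2.resize(im,None,fx=4,fy=4,interpolation=cv2.INTER_CUBIC);h=cv2.cvtColor(im,cv2.COLOR_BGR2HSV);m=cv2.inRange(h,(100,110,60),(125,255,255));k=np.zeros_like(m);x0,y0,x1,y1=[4*b for b in box];k[y0:y1,x0:x1]=1
    q=max(cv2.findContours(m*k,0,1)[0],key=cv2.contourArea).reshape(-1,2);P=cast(c,(q+.5)/4-.5,z)[:,:2]
    a=np.radians(-10.5);X=np.array([np.cos(a),np.sin(a)]);Y=np.array([-X[1],X[0]]);L=np.c_[(P-C)@X,(P-C)@Y]*1000
    for nm,ax,sg,r0,r1 in[("x+",0,1,-50,50),("y+",1,1,-40,40),("x-",0,-1,-50,50)]:
        s=L[(L[:,1-ax]>r0)&(L[:,1-ax]<r1)&(L[:,ax]*sg>25)];p=np.polyfit(s[:,1-ax],s[:,ax],1)
        for _ in range(4):
            r=np.abs(np.polyval(p,s[:,1-ax])-s[:,ax])<3;p=np.polyfit(s[r,1-ax],s[r,ax],1)
        print(nm,p[1].round(1),np.degrees(p[0]).round(1),r.sum(),len(s))
C=np.array([.519,-.289])
edges(c["color"],o["eef_pos"][2]-.0235+.012,(225,225,320,335),C)
print("caddy before");edges(cv2.imread("pics/scene0.png"),.062,(240,260,300,325),C)
# jars/tin moved?
a=cv2.imread("pics/scene0.png").astype(int);b=c["color"].astype(int)
for n,(x0,y0,x1,y1) in dict(jars=(178,170,222,220),tin=(280,215,306,258)).items(): print(n,np.abs(a-b)[y0:y1,x0:x1].mean().round(1))
E
```

```text
[ 0.2 -0.6 -1.1] [-0.01  0.03 -0.01]
t 23.77 tcp [ 0.5196 -0.2894  0.1033] yaw -10.61 tilt 0.05 grip 0.153 68.4 | turn -0.028 shift [-0.034 -0.014  0.141]
x+ 49.8 -6.7 89 231
y+ 45.8 -15.5 12 151
x- -50.4 1.9 123 181
caddy before
x+ 46.7 -0.0 115 115
y+ 58.9 0.0 106 106
x- -45.7 0.2 122 122
jars 7.8
tin 13.5
```

```bash
python3 - <<'E'
from h import *
a=cv2.imread("pics/scene0.png");b=read_camera("scene")["color"]
for n,(x0,y0,x1,y1) in dict(green=(182,182,206,222),brown=(204,174,224,210),tin=(276,212,310,260)).items():
    r=cv2.matchTemplate(cv2.cvtColor(b,6)[y0-8:y1+8,x0-8:x1+8],cv2.cvtColor(a,6)[y0:y1,x0:x1],cv2.TM_CCOEFF_NORMED);_,v,_,l=cv2.minMaxLoc(r);print(n,round(v,3),np.array(l)-8)
o=get_obs();print(np.abs(o["joint_vel"]).max().round(4),o["grasp_force"],o["t"])
print(hand_in())
E
```

```text
green 0.997 [0 0]
brown 0.901 [0 0]
tin 0.869 [1 0]
0.0026 68.38399529457092 23.8667
the job is handed in; nothing more can be done
None
```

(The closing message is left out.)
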